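# Uncap the gas cartridge of unknown thread hand

### The job

Pull the drawer of the small grey gas-cartridge cabinet all the way out to its stop and unscrew the black cap from the cartridge in it. Fuel gas has a reverse thread, nitrogen an ordinary one, and the cartridges look alike, so try the cap one way and, if it stays firm, the other way: about a quarter turn frees it. Lift the cap straight up some 8 cm clear of the neck and finish there, still holding it in the gripper, upright and at rest above its cartridge; the drawer stays out, that cartridge stays standing in its well, the spare one stays capped in its stand, and the other things on the table stay where they are.

Things in the scene. Friction and masses are not known exactly. Their poses are not given: they have to be found in the camera images.
- cabinet: grey steel cabinet, 195 deep (x) x 170 wide (y) x 152 mm high, fixed, with one blue-fronted drawer. Origin: middle of its front lower edge, on the table; x points into the cabinet. The drawer opens along -x, towards the robot; shut, its outer face stands at x = -0.012 and the well's centre at x = 0.070
- drawer (a joint): how far the drawer is pulled out: 0 shut, 0.168 m at its stop; it stays where it is left (drag about 3 N). Drawer front 12 mm thick, upper edge 140 mm above the table; side walls end 76 mm above the table. With the drawer out the cap's axis stands 98 mm before the cabinet's front edge, its top 136 mm above the table
- handle (a point): middle of the drawer's round steel bar handle: bar 10 mm thick, straight for 80 mm along the cabinet's y, 122 mm above the table (30 mm below the cabinet's top), its axis 35 mm in front of the drawer's face (at x = -0.047 in the cabinet's frame when shut); it moves with the drawer, axes parallel to the cabinet's
- well (a point): centre of the floor of the drawer's well, where its cartridge stands: 82 mm behind the outer face of the drawer front, 16 mm above the table; moves with the drawer. The well is 67.5 x 67.5 mm, 22 mm deep, and keeps the square boot from turning; a flat blue box lies behind it
- cartridge_a: white gas cartridge A, standing loose in a well: can 59 mm across on a square black boot 65 x 65 mm, brass neck 30 mm across ending 100 mm above the origin, 0.42 kg. Origin: centre of its underside; z up. One of A and B is in the drawer, the other in the stand; one has a right-hand, the other a reverse thread; they look alike. Pulling on a cap still screwed on lifts the cartridge
- cartridge_b: white gas cartridge B, standing loose in a well: can 59 mm across on a square black boot 65 x 65 mm, brass neck 30 mm across ending 100 mm above the origin, 0.42 kg. Origin: centre of its underside; z up. One of A and B is in the drawer, the other in the stand; one has a right-hand, the other a reverse thread; they look alike. Pulling on a cap still screwed on lifts the cartridge
- cap_a: ribbed black cap of cartridge A, 50 mm across, 38 high, 0.06 kg; upper 20 mm solid. Origin: centre of its lower rim, 82 mm above the cartridge's origin when on. At a 30 N grip, which is ample, tightening stops within 0.3 rad (fingers slip); loosening it turns easily and is free to lift off from 1.0 to 1.9 rad: right-hand thread anticlockwise from above, reverse clockwise
- cap_b: ribbed black cap of cartridge B, 50 mm across, 38 high, 0.06 kg; upper 20 mm solid. Origin: centre of its lower rim, 82 mm above the cartridge's origin when on. At a 30 N grip, which is ample, tightening stops within 0.3 rad (fingers slip); loosening it turns easily and is free to lift off from 1.0 to 1.9 rad: right-hand thread anticlockwise from above, reverse clockwise
- stand: fixed black stand on the table left of the cabinet, 92 x 92 mm, 38 mm high, with the same kind of well for the spare cartridge, which is not to be touched; origin under its centre
- tub: bystander: white tub with blue lid, 68 mm across, 68 mm high; origin under its centre
- clear_tape: bystander: roll of tan tape lying flat, 100 mm across, 25 mm high; origin under its centre
- marker: bystander: white and black marker pen lying along its own y, 135 mm long, 17 mm thick; origin under its centre
- resin_bottle: bystander: small white bottle with tan cap, 39 mm across, 84 mm high; origin under its centre
- dropper_bottle: bystander: small white bottle with black dropper tip, 40 mm across, 95 mm high; origin under its centre
- cup: bystander: white cup, 61 mm across, 48 mm high; origin under its centre
There are look-alikes about, which are no part of the job. What is shaped like the cap_b but red is not meant.

How it is judged:
On the way, in this order (a step that is already met when the one before it is completed fails the run):
1. the drawer is pulled out to its stop (value of joint drawer above 0.16 m), for 0.2 s.
2. the cap of the drawer's cartridge has been turned on its neck by more than 0.6 rad (((y of cartridge_a in the frame of cabinet below 0.08 m and angle between the x axis of cap_a and the x axis of cartridge_a, either way round above 0.6 rad and z of cap_a in the frame of cartridge_a below 0.095 m) or (y of cartridge_b in the frame of cabinet below 0.08 m and angle between the x axis of cap_b and the x axis of cartridge_b, either way round above 0.6 rad and z of cap_b in the frame of cartridge_b below 0.095 m))), for 0.1 s.
At the end, for the whole second after the job is handed in: Drawer at least 150 mm out; its cap held in the fingers (over 1 N), still, upright within 0.2 rad, 40 mm or more above its screwed-on height, within 100 mm of its cartridge sideways; both cartridges in their wells (raised under 8 mm, tilted under 0.1 rad), the spare capped (value of joint drawer above 0.15 m and ((y of cartridge_a in the frame of cabinet below 0.08 m and z of cap_a in the frame of cartridge_a above 0.122 m and horizontal distance between cap_a and cartridge_a below 0.1 m and angle between cap_a's own z axis and vertical below 0.2 rad and contact force between cap_a and the fingers above 1 N and linear speed of cap_a below 0.03 m/s and contact force between cap_a and cartridge_a below 0.1 N and distance between cap_b and cartridge_b below 0.089 m) or (y of cartridge_b in the frame of cabinet below 0.08 m and z of cap_b in the frame of cartridge_b above 0.122 m and horizontal distance between cap_b and cartridge_b below 0.1 m and angle between cap_b's own z axis and vertical below 0.2 rad and contact force between cap_b and the fingers above 1 N and linear speed of cap_b below 0.03 m/s and contact force between cap_b and cartridge_b below 0.1 N and distance between cap_a and cartridge_a below 0.089 m)) and z of each of cartridge_a, cartridge_b in the frame of cabinet below 0.024 m and angle between each of cartridge_a, cartridge_b's own z axis and vertical below 0.1 rad); the arm keeps its last pose, push and grip.
It fails at once if a cartridge is lifted more than 14 mm out of its well (z of any of cartridge_a, cartridge_b in the frame of cabinet above 0.03 m).
It fails at once if a bystander (tub, tape roll, marker, bottle or cup) is moved by more than 30 mm (distance of any of tub, clear_tape, marker, resin_bottle, dropper_bottle, cup from where it was at the start of the episode above 0.03 m).
It also fails if it takes over 58 s, if anything falls off the work surface, if the arm or the gripper's body presses on something with over 40 N, if the wrist force passes 120 N, or if a joint passes its speed limit or range.

### The arm

A 6-joint arm with a two-finger parallel gripper is mounted at the origin on a cart in front of the work surface, level with it; the furniture and walls round the work are solid. World frame = base frame: x ahead of the robot, y to its left, z up, the work surface at z = 0. Lengths are in m, angles in rad, forces in N, time in s.
With the tool pointing down it reaches from about 0.325 to 0.875 m from the base axis. Payload 4.4 kg.
Tool frame: the origin (TCP) lies midway between the tips of the shut fingers; the grasp point (between the pads) lies 19 mm behind it (tcp_to_grasp is the distance from the TCP to the grasp point, in m); z points along the fingers, y is the line along which they close (so a half turn about z gives the same grasp; the last joint's range is limited). The gripper opens to 85 mm and grips with 20 to 120 N. Pads are 22 mm wide; open, the fingers measure 114 mm over their backs; the gripper's body (76 mm by 85 mm) begins 54 mm behind the grasp point. The pads swing forward as they close: fully open they stand 13 mm farther back than shut.
Start: joints at [-1.458, 0.207, 1.542, -0, 1.393, -0.15], TCP at [0.15, -0.555, 0.231] pointing down, gripper open.
Joint ranges: [-2.73, 2.73], [-0.86, 2.22], [0.23, 2.46], [-1.11, 4.25], [0.08, 2.63], [-2.82, 2.82]. Speed limits (rad/s): [2.79, 2.79, 3.14, 3.14, 3.14, 3.14].

### API

Orientations are given as a unit quaternion [w, x, y, z].
In Python, from workcell import * gives the robot as it stands.
- The arm moves only by the tool carry_out, never from a script. Its argument "deltas" is a list of rows, each a list of 7 numbers: the opening, from 0 (shut) to 1 (fully open), then the shift along the tool's x, y, z in parts of the range, where 1.0 means 50 cm, then the turn, a rotation vector about the tool's x, y, z in parts of the range, where 1.0 means pi/2 rad. In form: [[jaw, dx, dy, dz, ax, ay, az], ...]. A call has exactly 8 rows; each row is the pose to reach, as a shift and turn from the pose commanded when the call began, along the tool's axes at that moment; what a row does not reach only later rows make up. A row lasts 1/12 s, in which the tool goes at most 41.7 mm and 7.16 degrees, less where a joint would pass 70% of its speed; a pose out of reach is approached as far as the arm can. Shift and turn numbers lie between -1 and 1, and a call with a number outside is refused. A call with a gripper value outside its range is refused whole. The fingers move at their own pace and stop on an object; "grip_force" is the grip in N (left out, the last holds). Time passes only in rows, so rows that repeat a pose let the fingers close, or fill a call up. It gives the time, the measured TCP pose, the force, the opening and the grip force at its end, in the units of the state.
- read_state(): the state, without advancing time (a new reading comes with each control period).
- camera(name): name is "scene" or "top" or "wrist"; returns the picture (400x640x3 uint8, red, green, blue); there is no depth.
- calibration(name): a dict with "fx", "fy", "cx", "cy" (pixels), "camera_from_world" (4x4, takes a point from world to camera coordinates); the wrist camera has in their place "T_tool_cam" (4x4, takes a point from camera to tool coordinates, whose origin is the TCP and whose axes are the flange's). Camera axes: x right, y up, looking along -z (the intrinsics and any distortion apply to the point x, -y, -z); pixel columns grow to the right and rows downward; lengths in m; the calibration is good to about 2 mm. A picture is of the moment at which its call begins: read the wrist's pose just before it. calibration takes no time and is no camera call.
- job_done(): hands the job in; it is judged then, once.
Trained networks look in the newest picture that a camera, given by its name, has taken for a name from the list of things; names that differ only in an ending like _2 or _b are one class to them, and where a whole thing is asked for, a point or a joint stands for the part that bears it (a point fixed in the world has none). Each returns a list of dicts, best first, with "score" (0 to 1); they miss things now and then, are a little off and sometimes report something else, mostly with a low value. They report only what shows in the picture. A call takes as long as a camera call. They do not tell look-alikes from the thing itself.
- boxes_of(label, camera): "location" ([column, row] in pixels, amid what is visible of it).
- silhouettes(label, camera): "region" (400x640 bool, what is visible of it) and "location" ([column, row] in pixels, amid what is visible of it).
- pinpoint(label, camera): "location" ([column, row] in pixels: a listed point, or the origin of a listed thing).
The state is a dict: "t": time; "joint_positions": joint angles; "qd": joint speeds; "joint_torque": joint torques, N m; "ee_pos": TCP position; "orientation": TCP orientation; "contact_force": force on the tool from outside, world axes, zero at the start; "moment": the same for the moment, N m; "opening": finger opening in m; "finger_force": force on a finger pad.
Only numpy, scipy, OpenCV 4.12 (cv2) and the standard library are available. Lean on these libraries where they do the work, as an engineer would, in place of code of your own. Each camera call takes 0.05 s, during which the arm holds its last target. There are 200 camera calls.

## Working session

There is one attempt and no reset: what is moved stays moved. The work goes in short steps, Python scripts to look and compute and a tool call to move; the robot and the scene stay as the last step left them, time stands still between calls to the robot, and variables do not carry over. Pictures are saved under pics/ and viewed, at most 12 in all, crops included, and the job is handed in when it is done.

Besides the shell and the picture viewer there is one more tool, called after "Call:" as name([rows], argument=value, ...), one row to a line, values as JSON. carry_out: Moves the arm, as the interface text tells. Its arguments: {"type":"object","properties":{"deltas":{"type":"array","items":{"type":"array","items":{"type":"number"}}},"grip_force":{"type":"number"}},"required":["deltas"]}

```bash
mkdir -p pics
cat > h.py <<'E'
from workcell import *
import numpy as np, cv2
from scipy.spatial.transform import Rotation as R
def snap(n,f):
    im=camera(n); cv2.imwrite('pics/'+f+'.png',im[:,:,::-1]); return im
def ray(n,px,st=None):
    c=calibration(n)
    d=np.array([(px[0]-c['cx'])/c['fx'],-(px[1]-c['cy'])/c['fy'],-1.])
    if 'T_tool_cam' in c:
        q=st['orientation'];T=np.eye(4);T[:3,:3]=R.from_quat([q[1],q[2],q[3],q[0]]).as_matrix();T[:3,3]=st['ee_pos'];M=T@np.array(c['T_tool_cam'])
    else: M=np.linalg.inv(np.array(c['camera_from_world']))
    return M[:3,3],M[:3,:3]@d
def atz(n,px,z,st=None):
    o,d=ray(n,px,st); return o+d*(z-o[2])/d[2]
def proj(n,p):
    c=calibration(n); q=(np.array(c['camera_from_world'])@np.append(p,1))[:3]
    return [c['cx']+c['fx']*q[0]/-q[2], c['cy']-c['fy']*q[1]/-q[2]]
E
python3 - <<'E'
from h import *
s=read_state();print(s['t'],s['ee_pos'],s['orientation'])
for n in('top','scene'):
    snap(n,n+'0')
    c=calibration(n);print(n,{k:c[k] for k in c if k!='camera_from_world'},np.linalg.inv(c['camera_from_world'])[:3,3].round(3))
    for l,z in(('handle',.122),('cabinet',0),('stand',0),('cap_a',.098),('cartridge_a',.016),('tub',0),('cup',0),('marker',0),('clear_tape',0),('resin_bottle',0),('dropper_bottle',0)):
        print(l,[(round(d['score'],2),np.round(d['location']).tolist(),atz(n,d['location'],z).round(3)[:2].tolist()) for d in pinpoint(l,n)[:3]])
E
```

```text
0.0 [ 0.14981441 -0.55434093  0.23009293] [-1.16184383e-03  9.91314261e-01  1.31509266e-01  1.84376327e-06]
top {'fx': 494.68811685839023, 'fy': 494.68811685839023, 'cx': 317.7945187757044, 'cy': 204.0718203381912} [ 0.439 -0.049  1.664]
handle [(0.68, [364.0, 182.0], [0.596, -0.181])]
cabinet [(0.7, [365.0, 170.0], [0.647, -0.193]), (0.15, [191.0, 177.0], [0.614, 0.396])]
stand [(0.87, [320.0, 153.0], [0.703, -0.038])]
cap_a [(0.79, [320.0, 149.0], [0.702, -0.039]), (0.7, [286.0, 145.0], [0.713, 0.07]), (0.68, [319.0, 154.0], [0.683, -0.038])]
cartridge_a [(0.58, [318.0, 150.0], [0.712, -0.033]), (0.46, [192.0, 180.0], [0.605, 0.386])]
tub [(0.72, [226.0, 231.0], [0.435, 0.272])]
cup [(0.61, [451.0, 186.0], [0.597, -0.483]), (0.21, [192.0, 179.0], [0.607, 0.393])]
marker [(0.67, [255.0, 255.0], [0.355, 0.173]), (0.19, [319.0, 151.0], [0.709, -0.037])]
clear_tape [(0.77, [222.0, 176.0], [0.621, 0.292])]
resin_bottle [(0.73, [224.0, 229.0], [0.44, 0.279]), (0.64, [189.0, 176.0], [0.62, 0.403])]
dropper_bottle [(0.69, [192.0, 211.0], [0.498, 0.389])]
scene {'fx': 474.72785762116257, 'fy': 474.72785762116257, 'cx': 329.4968287694977, 'cy': 208.64897437820696} [0.007 0.76  1.207]
handle [(0.74, [340.0, 168.0], [0.603, -0.192])]
cabinet [(0.97, [328.0, 189.0], [0.651, -0.189])]
stand [(0.57, [289.0, 210.0], [0.704, -0.036])]
cap_a [(0.71, [286.0, 188.0], [0.71, -0.039]), (0.65, [265.0, 230.0], [0.659, 0.132]), (0.59, [320.0, 225.0], [0.534, 0.024])]
cartridge_a [(0.63, [283.0, 205.0], [0.723, -0.03]), (0.29, [223.0, 319.0], [0.606, 0.397])]
tub [(0.81, [297.0, 319.0], [0.441, 0.276]), (0.57, [383.0, 142.0], [0.614, -0.513])]
cup [(0.47, [382.0, 143.0], [0.612, -0.507])]
marker [(0.61, [341.0, 302.0], [0.367, 0.162])]
clear_tape [(0.79, [244.0, 292.0], [0.623, 0.292])]
resin_bottle [(0.76, [221.0, 318.0], [0.62, 0.393]), (0.54, [286.0, 188.0], [0.772, -0.11])]
dropper_bottle [(0.84, [250.0, 335.0], [0.52, 0.387])]
```

Run:
```python
import cv2
a=cv2.imread('pics/top0.png')[90:290,150:480];a=cv2.resize(a,None,fx=2.3,fy=2.3,interpolation=cv2.INTER_CUBIC);cv2.imwrite('pics/t0c.png',a)
a=cv2.imread('pics/scene0.png')[90:360,200:430];a=cv2.resize(a,None,fx=2.2,fy=2.2,interpolation=cv2.INTER_CUBIC);cv2.imwrite('pics/s0c.png',a)
```

```text
(no output)
```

View pics/t0c.png

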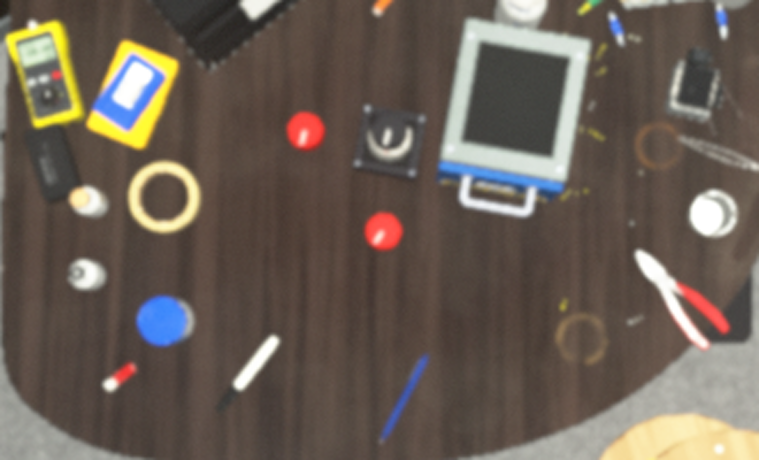

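View pics/s0c.png

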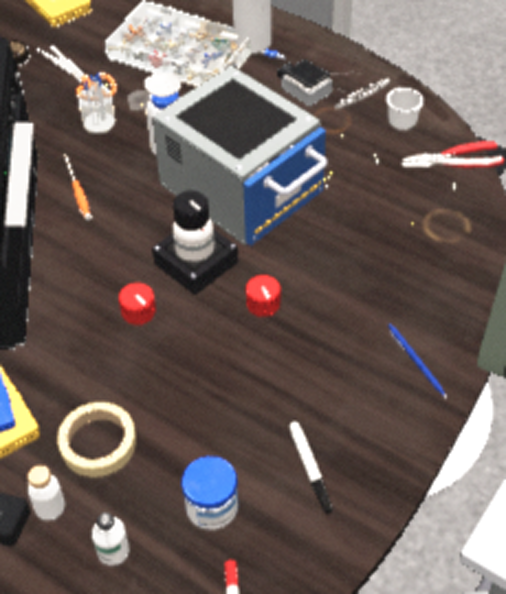

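The top view shows the cabinet at (365,150), yawed slightly, with its handle at (364,182). Two red caps at about (283,146) and (317,190) are the look-alikes. The black cap at (320,150) belongs to the spare in the stand; the cap I want is inside the drawer. Next I'll fit the cabinet pose to its silhouette.

Run:
```python
from h import *
from scipy.optimize import minimize
M={}
for n in('top','scene'):
    camera(n); r=silhouettes('cabinet',n)[0]; print(r['score'],r['region'].sum()); M[n]=r['region'].astype(np.uint8)
    im=cv2.imread(f'pics/{n}0.png'); im[M[n]>0]=im[M[n]>0]//2+[0,0,127]; cv2.imwrite(f'pics/m_{n}.png',cv2.resize(im[90:260,250:450],None,fx=2,fy=2))
    M[n]=cv2.morphologyEx(M[n],cv2.MORPH_OPEN,np.ones((11,11),np.uint8))
cv2.imwrite('pics/mm.png',np.hstack([cv2.imread('pics/m_top.png'),cv2.imread('pics/m_scene.png')]))
P=np.array([[x,y,z] for x in(0,.195) for y in(-.085,.085) for z in(0,.152)]+[[-.012,y,z] for y in(-.08,.08) for z in(.01,.14)])
def cost(v,ns=('top','scene')):
    c,s=np.cos(v[2]),np.sin(v[2]);W=P@np.array([[c,-s,0],[s,c,0],[0,0,1]]).T+[v[0],v[1],0]
    t=0
    for n in ns:
        h=cv2.convexHull(np.float32([proj(n,p) for p in W])); m=np.zeros((400*4,640*4),np.uint8)
        cv2.fillConvexPoly(m,np.int32(np.round(h*4+1.5)),1); m=cv2.resize(m*255,(640,400),interpolation=cv2.INTER_AREA)/255.
        t+=np.minimum(m,M[n]).sum()/np.maximum(m,M[n]).sum()
    return -t
for ns in(('top','scene'),('top',),('scene',)):
    b=min((minimize(cost,[.65,-.19,y],args=(ns,),method='Nelder-Mead',options=dict(initial_simplex=np.array([[.65,-.19,y],[.66,-.19,y],[.65,-.18,y],[.65,-.19,y+.08]]))) for y in(0,-.15,-.3)),key=lambda r:r.fun)
    print(ns,b.x.round(4),b.fun)
    c,s=np.cos(b.x[2]),np.sin(b.x[2]); print('handle',b.x[:2]+[-.047*c,-.047*s])
```

```text
Traceback (most recent call last):
IndexError: list index out of range
```

```bash
cat > fit.py <<'E'
from h import *
from scipy.optimize import minimize
M={}
for n in('top','scene'):
    for k in range(4):
        camera(n); r=silhouettes('cabinet',n)
        if r: break
    if not r: print('none',n); continue
    r=r[0]; M[n]=r['region'].astype(np.uint8); print(n,r['score'],M[n].sum())
    im=cv2.imread(f'pics/{n}0.png'); im[M[n]>0]=im[M[n]>0]//2+np.uint8([0,0,127]); cv2.imwrite(f'pics/m_{n}.png',cv2.resize(im[90:260,250:450],None,fx=2,fy=2))
    M[n]=cv2.morphologyEx(M[n],cv2.MORPH_OPEN,np.ones((11,11),np.uint8))
cv2.imwrite('pics/mm.png',np.hstack([cv2.imread(f'pics/m_{n}.png') for n in M]))
P=np.array([[x,y,z] for x in(0,.195) for y in(-.085,.085) for z in(0,.152)]+[[-.012,y,z] for y in(-.08,.08) for z in(.01,.14)])
def cost(v,ns):
    c,s=np.cos(v[2]),np.sin(v[2]);W=P@np.array([[c,-s,0],[s,c,0],[0,0,1]]).T+[v[0],v[1],0]
    t=0
    for n in ns:
        h=cv2.convexHull(np.float32([proj(n,p) for p in W])); m=np.zeros((1600,2560),np.uint8)
        cv2.fillConvexPoly(m,np.int32(np.round(h*4+1.5)),1); m=cv2.resize(m*255,(640,400),interpolation=cv2.INTER_AREA)/255.
        t+=np.minimum(m,M[n]).sum()/np.maximum(m,M[n]).sum()
    return -t
for ns in [list(M)]+([[n] for n in M] if len(M)>1 else []):
    b=min((minimize(cost,[.65,-.19,y],args=(ns,),method='Nelder-Mead',options=dict(initial_simplex=np.array([[.65,-.19,y],[.66,-.19,y],[.65,-.18,y],[.65,-.19,y+.08]]))) for y in(0,-.15,-.3)),key=lambda r:r.fun)
    c,s=np.cos(b.x[2]),np.sin(b.x[2]); print(ns,b.x.round(4),b.fun,'handle',b.x[:2]+[-.047*c,-.047*s])
E
python3 fit.py
```

```text
top 0.61 4137
scene 0.55 4182Traceback (most recent call last):
  File "fit.py", line 23, in <module>
    b=min((minimize(cost,[.65,-.19,y],args=(ns,),method='Nelder-Mead',options=dict(initial_simplex=np.array([[.65,-.19,y],[.66,-.19,y],[.65,-.18,y],[.65,-.19,y+.08]]))) for y in(0,-.15,-.3)),key=lambda r:r.fun)
  File "fit.py", line 23, in <genexpr>
    b=min((minimize(cost,[.65,-.19,y],args=(ns,),method='Nelder-Mead',options=dict(initial_simplex=np.array([[.65,-.19,y],[.66,-.19,y],[.65,-.18,y],[.65,-.19,y+.08]]))) for y in(0,-.15,-.3)),key=lambda r:r.fun)
           ~~~~~~~~^^^^^^^^^^^^^^^^^^^^^^^^^^^^^^^^^^^^^^^^^^^^^^^^^^^^^^^^^^^^^^^^^^^^^^^^^^^^^^^^^^^^^^^^^^^^^^^^^^^^^^^^^^^^^^^^^^^^^^^^^^^^^^^^^^^^^^^^^^^^^^^^^^^^^
    res = _minimize_neldermead(fun, x0, args, callback, bounds=bounds,
                               **options)
    fxr = func(xr)
    fx = function(np.copy(x), *(wrapper_args + args))
  File "fit.py", line 18, in cost
    h=cv2.convexHull(np.float32([proj(n,p) for p in W])); m=np.zeros((1600,2560),np.uint8)
                                 ~~~~^^^^^
  File "h.py", line 16, in proj
    c=calibration(n); q=(np.array(c['camera_from_world'])@np.append(p,1))[:3]
ValueError: time passes only in moves, steps and waits
```

View pics/mm.png

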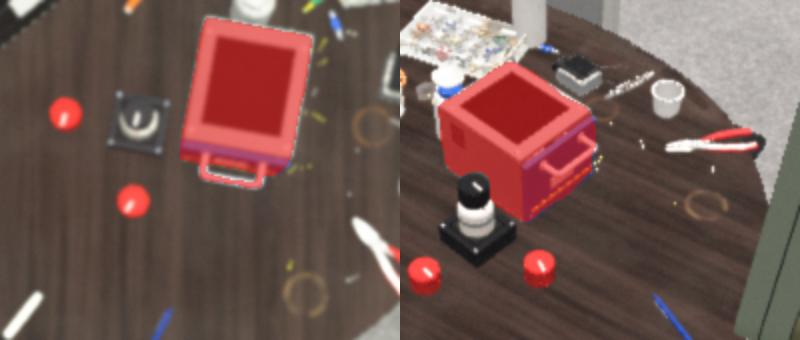

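The masks follow the cabinet well; the spare hides a little of it in the scene view. The crash came from calling `calibration` in a loop, so I'll cache it.

```bash
sed -i '1a import functools\nfrom workcell import calibration as _cal\ncalibration=functools.lru_cache(None)(lambda n:_cal(n))' h.py; sed -i '/^from workcell import \*/{n;}' h.py; head -5 h.py; python3 fit.py
```

```text
from workcell import *
import functools
from workcell import calibration as _cal
calibration=functools.lru_cache(None)(lambda n:_cal(n))
import numpy as np, cv2
top 0.73 4064
scene 0.84 4213
['top', 'scene'] [ 0.6467 -0.1893 -0.1588] -1.902845747248027 handle [ 0.60030038 -0.18189537]
['top'] [ 0.6452 -0.1888 -0.1581] -0.9669218784647011 handle [ 0.59874665 -0.18139537]
['scene'] [ 0.6483 -0.1886 -0.1758] -0.942659273372221 handle [ 0.60200857 -0.18039045]
```

```bash
cat >> h.py <<'E'
def go(p,ang):
    """delta (cm, rotvec) to TCP p, pointing down, tool y at world angle ang"""
    s=read_state();q=s['orientation'];A=R.from_quat([q[1],q[2],q[3],q[0]])
    y=np.array([np.cos(ang),np.sin(ang),0]);z=np.array([0,0,-1.]);T=R.from_matrix(np.c_[np.cross(y,z),y,z])
    print('t',round(s['t'],2),'at',np.round(s['ee_pos'],4),'yang',round(float(np.arctan2(*A.as_matrix()[[1,0],1])),3),'j6',round(s['joint_positions'][5],3),'F',np.round(s['contact_force'],1),'op',round(s['opening'],4))
    print('d cm',(A.inv().apply(np.array(p)-s['ee_pos'])*100).round(2),'rv',(A.inv()*T).as_rotvec().round(3))
E
python3 -c "
from h import *
go([.6,-.181,.23],-.16)"
```

```text
t 1.7 at [ 0.1499 -0.5551  0.2313] yang -1.307 j6 -0.151 F [ 0.  -0.1 -0.4] op 0.0854
d cm [ 53.21 -24.38   0.13] rv [-0.    -0.    -1.147]
```

Careful with the scale: shifts go in shares of 50 cm and turns go in shares of pi/2 rad. That gives: 32 cm / 50 = 0.64, 28 cm / 50 = 0.56, -0.8 rad / 1.5708 = -0.5093.

Call:
carry_out([
  [0.36,0.08,-0.036,0,0,0,-0.0637],
  [0.36,0.16,-0.072,0,0,0,-0.1273],
  [0.36,0.24,-0.108,0,0,0,-0.191],
  [0.36,0.32,-0.144,0,0,0,-0.2546],
  [0.36,0.4,-0.18,0,0,0,-0.3183],
  [0.36,0.48,-0.216,0,0,0,-0.382],
  [0.36,0.56,-0.252,0,0,0,-0.4456],
  [0.36,0.64,-0.288,0,0,0,-0.5093],
])

```text
t: 2.37
ee_pos: [0.409, -0.3423, 0.2316]
orientation: [0.0, 0.861, 0.509, 0.0]
contact_force: [0.1, -1.0, -0.1]
opening: 0.0312
finger_force: 0.0
```

```bash
python3 -c "
from h import *
go([.6,-.181,.23],-.16)"
```

```text
t 2.37 at [ 0.409  -0.3423  0.2316] yang -0.502 j6 -0.357 F [ 0.1 -1.  -0.1] op 0.0312
d cm [23.33  8.97  0.16] rv [ 0.001  0.    -0.342]
```

In the tool's units: 21.8 cm / 50 = 0.436, 14.4 cm / 50 = 0.288, -0.342 rad / 1.5708 = -0.2177.

Call:
carry_out([
  [0.36,0.072,0.028,0,0,0,-0.0382],
  [0.36,0.144,0.056,0,0,0,-0.0764],
  [0.36,0.216,0.084,0,0,0,-0.1146],
  [0.36,0.288,0.112,0,0,0,-0.1528],
  [0.36,0.36,0.14,0,0,0,-0.191],
  [0.36,0.436,0.168,0,0,0,-0.2177],
  [0.36,0.436,0.168,0,0,0,-0.2177],
  [0.36,0.436,0.168,0,0,0,-0.2177],
])

```text
t: 3.03
ee_pos: [0.5881, -0.1922, 0.2309]
orientation: [-0.0, 0.762, 0.648, -0.0]
contact_force: [-0.5, -0.5, -0.3]
opening: 0.0307
finger_force: 0.0
```

Run:
```python
from h import *
go([.6,-.181,.15],-.16)
s=read_state(); im=snap('wrist','w1')
for d in pinpoint('handle','wrist'): print(d['score'],d['location'],atz('wrist',d['location'],.122,s).round(4))
r=silhouettes('handle','wrist')
for d in r[:2]:
    print(d['score'],d['location'],d['region'].sum(),atz('wrist',d['location'],.122,s).round(4))
cv2.imwrite('pics/w1.png',im[:,:,::-1])
```

```text
t 3.03 at [ 0.5881 -0.1922  0.2309] yang -0.161 j6 -0.294 F [-0.5 -0.5 -0.3] op 0.0307
d cm [1.3  1.   8.09] rv [-0.     0.    -0.001]
0.82 [340.7, 180.1] [ 0.6043 -0.1807  0.122 ]
0.96 [382.3, 160.1] 10944 [ 0.6369 -0.1706  0.122 ]
```

View pics/w1.png

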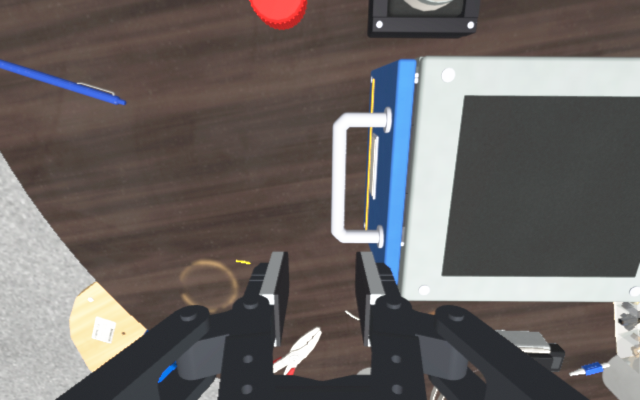

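The wrist view shows the drawer handle with its bar at column 339, rows 118–240, and the blue front behind it. I'll measure again now that the arm is at rest.

Run:
```python
from h import *
for i in range(2):
    s=read_state(); im=snap('wrist','w2%d'%i)
    for d in pinpoint('handle','wrist')[:1]: print(d['score'],d['location'],atz('wrist',d['location'],.122,s).round(4))
# bar: bright pixels centre per row
L=[]
for r in range(140,225,6):
    row=im[r,300:375].min(1).astype(int); c=np.where(row>170)[0]
    if len(c): L.append([300+c.mean(),r,len(c)])
L=np.array(L);print(L.round(1).tolist())
W=np.array([atz('wrist',l[:2],.122,s) for l in L]);k=np.polyfit(W[:,1],W[:,0],1);print('yaw',-np.arctan(k[0]),'x at y=-.181',np.polyval(k,-.181), W[[0,-1]])
go([.6,-.181,.15],-.16)
```

```text
0.83 [340.1, 175.5] [ 0.6025 -0.1799  0.122 ]
0.67 [341.5, 173.9] [ 0.6036 -0.1793  0.122 ]
[[341.0, 140.0, 13.0], [341.0, 146.0, 13.0], [341.0, 152.0, 13.0], [341.0, 158.0, 13.0], [342.4, 164.0, 14.0], [342.4, 170.0, 14.0], [342.4, 176.0, 14.0], [342.4, 182.0, 14.0], [342.4, 188.0, 14.0], [340.0, 194.0, 13.0], [340.0, 200.0, 13.0], [339.5, 206.0, 12.0], [339.5, 212.0, 12.0], [339.5, 218.0, 12.0], [340.0, 224.0, 13.0]]
yaw -0.17453271873274906 x at y=-.181 0.6031009899482883 [[ 0.60703831 -0.15427493  0.122     ]
 [ 0.59646773 -0.21905262  0.122     ]]
t 3.38 at [ 0.5862 -0.1951  0.2315] yang -0.167 j6 -0.294 F [-0.3 -1.2 -0.1] op 0.0306
d cm [1.62 1.12 8.15] rv [ 0.     0.    -0.007]
```

In the tool's units: 7.5 cm / 50 = 0.15, 1.65 cm / 50 = 0.033.

Call:
carry_out([
  [0.36,0.033,0.027,0,0,0,0],
  [0.36,0.033,0.027,0.02,0,0,0],
  [0.36,0.033,0.027,0.06,0,0,0],
  [0.36,0.033,0.027,0.1,0,0,0],
  [0.36,0.033,0.027,0.13,0,0,0],
  [0.36,0.033,0.027,0.15,0,0,0],
  [0.36,0.033,0.027,0.15,0,0,0],
  [0.36,0.033,0.027,0.15,0,0,0],
])

```text
t: 4.05
ee_pos: [0.6025, -0.1803, 0.1558]
orientation: [-0.001, 0.763, 0.646, -0.0]
contact_force: [-0.1, 0.1, -0.1]
opening: 0.0306
finger_force: 0.0
```

Run:
```python
from h import *
s=read_state(); im=snap('wrist','w3')
go([.6025,-.181,.104],-.167)
```

```text
t 4.1 at [ 0.6033 -0.1805  0.157 ] yang -0.166 j6 -0.263 F [-0.5  0.2 -0.1] op 0.0306
d cm [-0.06 -0.08  5.3 ] rv [0.001 0.    0.001]
```

View pics/w3.png

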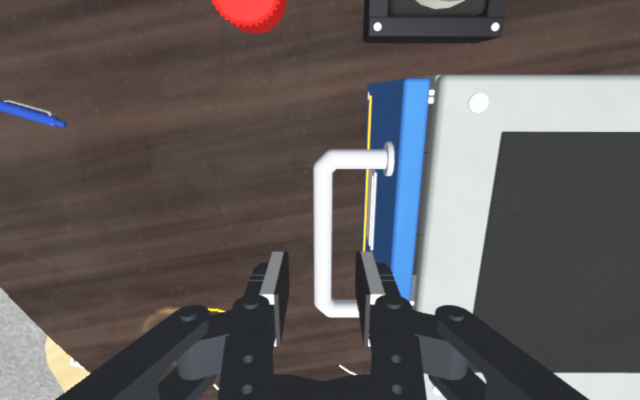

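The bar (column 323) is centred between the fingers (273 and 370), so I'll go down and close.

In the tool's units: 5.3 cm / 50 = 0.106, 4 cm / 50 = 0.08.

Call:
carry_out([
  [0.36,0,0,0.04,0,0,0],
  [0.36,0,0,0.08,0,0,0],
  [0.36,0,0,0.106,0,0,0],
  [0.36,0,0,0.106,0,0,0],
  [0.0,0,0,0.106,0,0,0],
  [0.0,0,0,0.106,0,0,0],
  [0.0,0,0,0.106,0,0,0],
  [0.0,0,0,0.106,0,0,0],
], grip_force=30)

```text
t: 4.77
ee_pos: [0.6026, -0.1801, 0.1041]
orientation: [-0.0, 0.763, 0.646, -0.0]
contact_force: [-4.5, 0.9, 3.8]
opening: 0.0086
finger_force: 29.6
```

Gripped. Now pulling along tool −y.

Call:
carry_out([
  [0,0,-0.02,0,0,0,0],
  [0,0,-0.05,0,0,0,0],
  [0,0,-0.08,0,0,0,0],
  [0,0,-0.11,0,0,0,0],
  [0,0,-0.14,0,0,0,0],
  [0,0,-0.17,0,0,0,0],
  [0,0,-0.2,0,0,0,0],
  [0,0,-0.2,0,0,0,0],
])

```text
t: 5.43
ee_pos: [0.5031, -0.1633, 0.1041]
orientation: [0.0, 0.763, 0.646, -0.0]
contact_force: [-3.2, 0.5, 2.3]
opening: 0.0089
finger_force: 30.6
```

Call:
carry_out([
  [0,0,-0.03,0,0,0,0],
  [0,0,-0.06,0,0,0,0],
  [0,0,-0.09,0,0,0,0],
  [0,0,-0.116,0,0,0,0],
  [0,0,-0.126,0,0,0,0],
  [0,0,-0.134,0,0,0,0],
  [0,0,-0.138,0,0,0,0],
  [0,0,-0.138,0,0,0,0],
])

```text
t: 6.1
ee_pos: [0.4374, -0.1522, 0.1041]
orientation: [0.001, 0.763, 0.646, 0.001]
contact_force: [0.7, 3.7, 3.9]
opening: 0.0086
finger_force: 31.9
```

The handle moved 168 mm, so the drawer is at its stop. Releasing and rising.

In the tool's units: -13 cm / 50 = -0.26, -9 cm / 50 = -0.18.

Call:
carry_out([
  [0.36,0,0,0,0,0,0],
  [0.36,0,0,0,0,0,0],
  [0.36,0,0,0,0,0,0],
  [0.36,0,0,-0.04,0,0,0],
  [0.36,0,0,-0.1,0,0,0],
  [0.36,0,0,-0.18,0,0,0],
  [0.36,0,0,-0.26,0,0,0],
  [0.36,0,0,-0.26,0,0,0],
])

```text
t: 6.77
ee_pos: [0.441, -0.1552, 0.2419]
orientation: [0.008, 0.763, 0.646, 0.002]
contact_force: [1.5, -0.6, 1.2]
opening: 0.0307
finger_force: 0.0
```

Run:
```python
from h import *
im=snap('top','top1')
for d in pinpoint('cap_a','top')[:5]: print(d['score'],d['location'],atz('top',d['location'],.098).round(4))
s=read_state(); im=snap('wrist','w4')
for d in pinpoint('cap_a','wrist')[:4]: print(d['score'],d['location'],atz('wrist',d['location'],.098,s).round(4))
for d in silhouettes('cap_a','wrist')[:4]: print(d['score'],d['location'],d['region'].sum(),atz('wrist',d['location'],.136,s).round(4))
for d in pinpoint('handle','wrist')[:1]: print('h',d['score'],d['location'],atz('wrist',d['location'],.122,s).round(4))
go([.5515,-.1715,.24],-.167)
```

```text
0.73 [361.9, 199.9] [ 0.5399 -0.1754  0.098 ]
0.62 [316.6, 150.5] [ 0.6954 -0.0292  0.098 ]
0.6 [314.7, 190.2] [ 0.5683 -0.0252  0.098 ]
0.59 [282.8, 148.1] [0.7015 0.0788 0.098 ]
0.72 [438.1, 15.7] [ 0.5431 -0.0392  0.098 ]
0.62 [462.3, 186.8] [ 0.5554 -0.1725  0.098 ]
0.78 [444.5, 16.5] 2377 [ 0.5344 -0.0452  0.136 ]
h 0.89 [321.0, 191.2] [ 0.438  -0.1496  0.122 ]
t 7.07 at [ 0.435  -0.1516  0.2312] yang -0.165 j6 -0.358 F [ 0.6  0.5 -0.6] op 0.0308
d cm [-0.05 11.81 -0.93] rv [-0.004 -0.001  0.002]
```

View pics/w4.png

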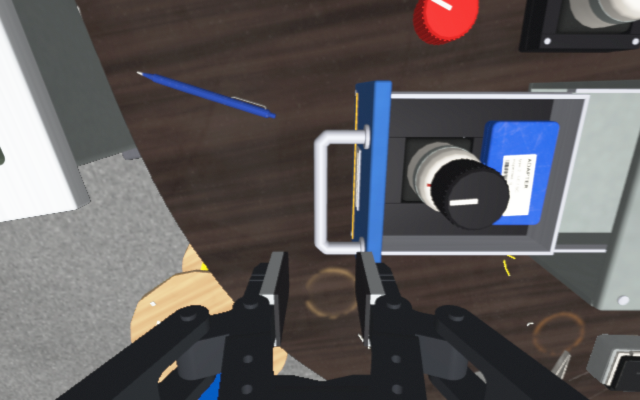

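Candidates in the wrist view are the red cap at (445,15), loose on the table and so a look-alike, and the black cap at (475,195) on the cartridge in the drawer. The black one fits. I'll confirm it with an enlarged crop.

Run:
```python
from h import *
im=cv2.imread('pics/w4.png'); cv2.imwrite('pics/w4c.png',cv2.resize(im[110:260,330:570],None,fx=3,fy=3,interpolation=cv2.INTER_CUBIC))
go([.5535,-.171,.21],-.167)
```

```text
t 7.07 at [ 0.435  -0.1516  0.2312] yang -0.165 j6 -0.358 F [ 0.6  0.5 -0.6] op 0.0308
d cm [ 0.03 12.01  2.07] rv [-0.004 -0.001  0.002]
```

View pics/w4c.png

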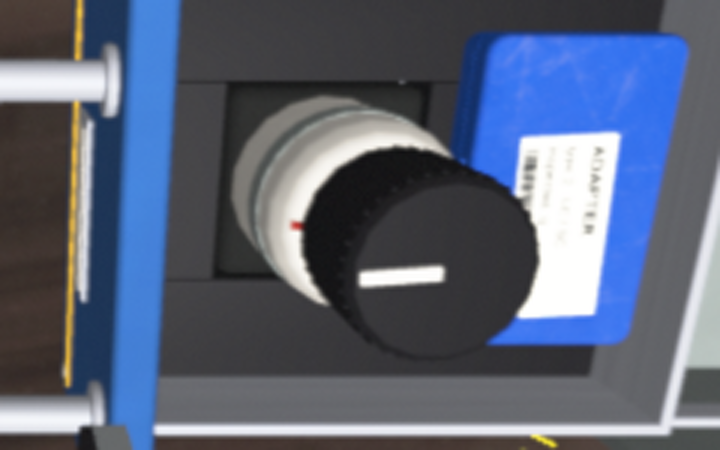

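The crop confirms the black cap on the drawer's cartridge, with its top disc centred at about pixel (479,199). A red index mark on the can lines up with the cap's white line.

Run:
```python
from h import *
s=read_state(); print(atz('wrist',(479,199.3),.136,s))
```

```text
[ 0.54738017 -0.16687583  0.136     ]
```

Call:
carry_out([
  [0.9,0,0.06,0,0,0,0],
  [0.9,0,0.12,0.01,0,0,0],
  [0.9,0,0.18,0.02,0,0,0],
  [0.9,0,0.24,0.04,0,0,0],
  [0.9,0,0.24,0.04,0,0,0],
  [0.9,0,0.24,0.04,0,0,0],
  [0.9,0,0.24,0.04,0,0,0],
  [0.9,0,0.24,0.04,0,0,0],
])

```text
t: 7.73
ee_pos: [0.5536, -0.1716, 0.2129]
orientation: [-0.001, 0.763, 0.646, -0.0]
contact_force: [-0.5, 0.2, -0.3]
opening: 0.077
finger_force: 0.0
```

Run:
```python
from h import *
camera('wrist')
s=read_state(); im=snap('wrist','w5')
for d in pinpoint('cap_a','wrist')[:3]: print(d['score'],d['location'],atz('wrist',d['location'],.098,s).round(4))
for d in silhouettes('cap_a','wrist')[:2]:print(d['score'],d['location'],d['region'].sum(),atz('wrist',d['location'],.125,s).round(4))
go([.5535,-.171,.107],-.167)
```

```text
0.96 [318.7, 194.0] [ 0.5515 -0.1703  0.098 ]
0.71 [319.3, 12.8] [ 0.573  -0.0454  0.098 ]
0.95 [324.6, 205.7] 4383 [ 0.5558 -0.1716  0.125 ]
0.58 [318.4, 14.7] 2135 [ 0.5717 -0.0514  0.125 ]
t 7.93 at [ 0.5543 -0.1719  0.2142] yang -0.165 j6 -0.285 F [-0.4 -0.   0.8] op 0.0772
d cm [ 0.09 -0.11 10.72] rv [0.001 0.    0.002]
```

View pics/w5.png

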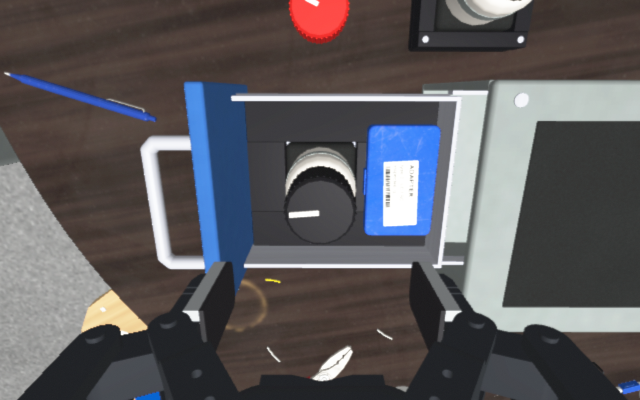

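The cap's top disc (321,205) is centred between the fingers, so I'll descend and grip at 30 N.

In the tool's units: 11.2 cm / 50 = 0.224, 9 cm / 50 = 0.18.

Call:
carry_out([
  [0.9,0,-0.002,0.06,0,0,0],
  [0.9,0,-0.002,0.12,0,0,0],
  [0.9,0,-0.002,0.18,0,0,0],
  [0.9,0,-0.002,0.224,0,0,0],
  [0.9,0,-0.002,0.224,0,0,0],
  [0.9,0,-0.002,0.224,0,0,0],
  [0.4,0,-0.002,0.224,0,0,0],
  [0.4,0,-0.002,0.224,0,0,0],
], grip_force=30)

```text
t: 8.6
ee_pos: [0.5554, -0.1726, 0.104]
orientation: [0.002, 0.763, 0.646, 0.001]
contact_force: [-3.4, 0.9, 4.0]
opening: 0.0543
finger_force: 2.2
```

Call:
carry_out([
  [0,0,0,0,0,0,0],
  [0,0,0,0,0,0,0],
  [0,0,0,0,0,0,0],
  [0,0,0,0,0,0,0],
  [0,0,0,0,0,0,0],
  [0,0,0,0,0,0,0],
  [0,0,0,0,0,0,0],
  [0,0,0,0,0,0,0],
])

```text
t: 9.27
ee_pos: [0.5548, -0.1725, 0.1037]
orientation: [0.002, 0.763, 0.646, 0.001]
contact_force: [-2.9, -0.4, 6.2]
opening: 0.0496
finger_force: 31.6
```

Run:
```python
from h import *
s=read_state(); print(s['moment'],s['finger_force'],s['joint_torque'][5]); go([.5535,-.171,.107],-.167)
```

```text
[-0.00313767  0.47761346  0.01216141] 31.62525437772274 0.0031096378370421007
t 9.27 at [ 0.5548 -0.1725  0.1037] yang -0.165 j6 -0.285 F [-2.9 -0.4  6.2] op 0.0496
d cm [ 0.12 -0.16 -0.33] rv [0.003 0.001 0.002]
```

Cap held. Trying anticlockwise from above first (−az), by 0.35 rad.

In the tool's units: -0.35 rad / 1.5708 = -0.2228.

Call:
carry_out([
  [0,0,0,0,0,0,-0.0382],
  [0,0,0,0,0,0,-0.0764],
  [0,0,0,0,0,0,-0.1146],
  [0,0,0,0,0,0,-0.1528],
  [0,0,0,0,0,0,-0.191],
  [0,0,0,0,0,0,-0.2228],
  [0,0,0,0,0,0,-0.2228],
  [0,0,0,0,0,0,-0.2228],
])

```text
t: 9.93
ee_pos: [0.5551, -0.1722, 0.1037]
orientation: [0.002, 0.639, 0.769, 0.001]
contact_force: [-2.1, -0.0, 6.1]
opening: 0.0496
finger_force: 31.6
```

Run:
```python
from h import *
s=read_state(); print(s['moment'],s['finger_force'],s['joint_torque'][5]); go([.5535,-.171,.107],-.167)
im=snap('wrist','w6')
cv2.imwrite('pics/w6c.png',cv2.resize(im[100:340,180:460,::-1],None,fx=2,fy=2))
```

```text
[0.06135696 0.24244762 0.04711506] 31.589779872447252 0.007357743743341416
t 9.93 at [ 0.5551 -0.1722  0.1037] yang 0.185 j6 -0.635 F [-2.1 -0.   6.1] op 0.0496
d cm [ 0.15 -0.13 -0.33] rv [0.003 0.002 0.352]
```

View pics/w6c.png

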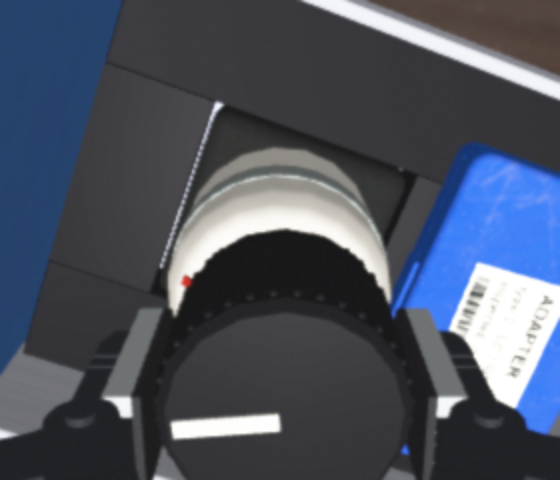

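The white line stayed aligned with the fingers while the well and can's red dot rotated in view, and the moment is only 0.05 N m. Anticlockwise therefore loosens it, and I'll carry on to about 1.45 rad in total.

In the tool's units: -0.65 rad / 1.5708 = -0.4138.

Call:
carry_out([
  [0,0,0,0,0,0,-0.0637],
  [0,0,0,0,0,0,-0.1273],
  [0,0,0,0,0,0,-0.191],
  [0,0,0,0,0,0,-0.2546],
  [0,0,0,0,0,0,-0.3183],
  [0,0,0,0,0,0,-0.382],
  [0,0,0,0,0,0,-0.4138],
  [0,0,0,0,0,0,-0.4138],
])

```text
t: 10.65
ee_pos: [0.5554, -0.1722, 0.1037]
orientation: [0.002, 0.359, 0.933, 0.0]
contact_force: [-1.3, 0.4, 5.1]
opening: 0.0494
finger_force: 31.5
```

In the tool's units: -0.45 rad / 1.5708 = -0.2865.

Call:
carry_out([
  [0,0,0,0,0,0,-0.0637],
  [0,0,0,0,0,0,-0.1273],
  [0,0,0,0,0,0,-0.191],
  [0,0,0,0,0,0,-0.2546],
  [0,0,0,0,0,0,-0.2865],
  [0,0,0,0,0,0,-0.2865],
  [0,0,0,0,0,0,-0.2865],
  [0,0,0,0,0,0,-0.2865],
])

```text
t: 11.32
ee_pos: [0.5555, -0.172, 0.1037]
orientation: [0.002, 0.142, 0.99, -0.0]
contact_force: [-0.8, 1.8, 5.3]
opening: 0.0496
finger_force: 31.5
```

Run:
```python
from h import *
s=read_state(); print(s['moment'],s['finger_force'],s['joint_torque'][5]); go([.5535,-.171,.107],1.28)
im=snap('wrist','w7')
cv2.imwrite('pics/w7c.png',cv2.resize(im[100:340,180:460,::-1],None,fx=2,fy=2))
```

```text
[ 0.21131272  0.13589574 -0.03007167] 31.544210091233253 0.025909950491040945
t 11.32 at [ 0.5555 -0.172   0.1037] yang 1.285 j6 -1.735 F [-0.8  1.8  5.3] op 0.0496
d cm [ 0.22  0.04 -0.33] rv [0.    0.004 0.005]
```

View pics/w7c.png

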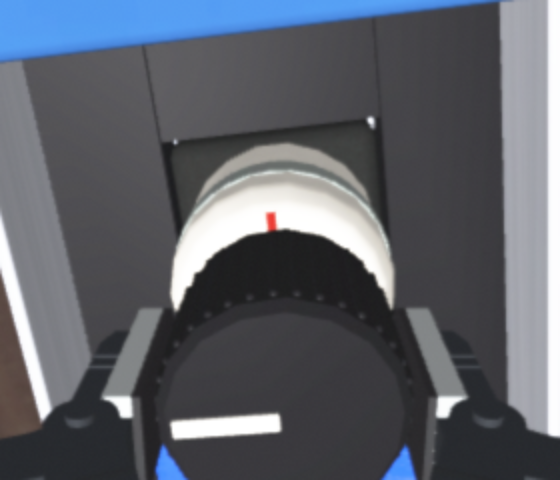

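The cap followed the gripper for the full 1.45 rad: its white line is now a quarter turn from the red index. I'll lift slowly by 8 mm first and check the load, since a cartridge still attached would add about 4 N.

In the tool's units: -0.8 cm / 50 = -0.016, -0.7 cm / 50 = -0.014.

Call:
carry_out([
  [0,0,0,-0.003,0,0,0],
  [0,0,0,-0.006,0,0,0],
  [0,0,0,-0.01,0,0,0],
  [0,0,0,-0.014,0,0,0],
  [0,0,0,-0.016,0,0,0],
  [0,0,0,-0.016,0,0,0],
  [0,0,0,-0.016,0,0,0],
  [0,0,0,-0.016,0,0,0],
])

```text
t: 12.03
ee_pos: [0.5536, -0.1717, 0.1091]
orientation: [-0.0, 0.142, 0.99, 0.0]
contact_force: [-0.1, 0.4, -0.9]
opening: 0.0496
finger_force: 31.1
```

The load is −0.9 N, which is the cap alone. Lifting on.

In the tool's units: -7.5 cm / 50 = -0.15, -7.3 cm / 50 = -0.146.

Call:
carry_out([
  [0,0,0,-0.02,0,0,0],
  [0,0,0,-0.04,0,0,0],
  [0,0,0,-0.07,0,0,0],
  [0,0,0,-0.1,0,0,0],
  [0,0,0,-0.126,0,0,0],
  [0,0,0,-0.146,0,0,0],
  [0,0,0,-0.15,0,0,0],
  [0,0,0,-0.15,0,0,0],
])

```text
t: 12.7
ee_pos: [0.5545, -0.1721, 0.1859]
orientation: [0.001, 0.142, 0.99, -0.0]
contact_force: [-1.3, -0.6, -0.7]
opening: 0.0494
finger_force: 31.6
```

Call:
carry_out([
  [0,0,0,0,0,0,0],
  [0,0,0,0,0,0,0],
  [0,0,0,0,0,0,0],
  [0,0,0,0,0,0,0],
  [0,0,0,0,0,0,0],
  [0,0,0,0,0,0,0],
  [0,0,0,0,0,0,0],
  [0,0,0,0,0,0,0],
])

```text
t: 13.37
ee_pos: [0.5537, -0.1718, 0.1842]
orientation: [-0.0, 0.142, 0.99, 0.0]
contact_force: [1.0, 0.4, -0.3]
opening: 0.0497
finger_force: 31.6
```

Run:
```python
from h import *
im=snap('scene','s9'); cv2.imwrite('pics/s9c.png',cv2.resize(im[100:280,230:430,::-1],None,fx=3,fy=3))
go([.5535,-.171,.107],1.28)
```

```text
t 13.42 at [ 0.5537 -0.1717  0.1843] yang 1.285 j6 -1.735 F [ 0.  -0.2 -0.5] op 0.0498
d cm [0.04 0.06 7.73] rv [ 0.    -0.     0.005]
```

View pics/s9c.png

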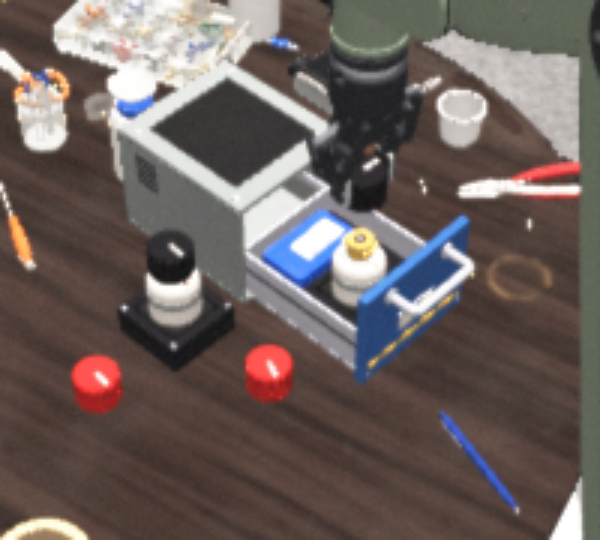

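The scene view shows the drawer out, the cartridge standing in its well with the brass neck bare, the cap held above it, and the spare still capped.

```bash
python3 -c "
from workcell import *
print(job_done())"
```

```text
the job is handed in; nothing more can be done
None
```

The job is handed in at about 13.4 s: the drawer is out to its stop, and the cap came off anticlockwise (an ordinary right-hand thread) and is held still about 8 cm above the neck of its cartridge, which stayed in its well, with the spare still capped; no verdict came back.

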